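Uncover the grommet tub and dock the loaded tray

TASK

Get the next tray of grommets ready beside the eyelet press: first lift the blue lid off the tub by its white knob and set it down, knob up, in the middle of the round cork mat. Then take the tray by its black handle and slide it, tub end first, under the lips of the two guides of the dock until it is fully home against the rear stop, with the tub and the die block still upright in their places in the tray. Do not drop anything, and leave the other things on the table alone.

Things in the scene. Friction and masses are not known exactly. Their poses are not given: they have to be found in the camera images.
- dock: Fixed tray dock on the table: grey base plate 240 (x) x 170 (y) x 8 thick with two blue guides capped by aluminium lips. Origin: centre of the plate's underside; +x: the way the tray slides in; z up. Guides run from x -25 to 110, inner faces at y +-62.5; lips reach in to y +-54, at z 20 to 25. Rear stop face at x 110. Tray fully home: its origin at x 20, y 0, z 8 here.
- dock_mouth (a point): Point on the dock plate's top face (z 8 in the dock), midway between the front ends of the guides (dock x -25). Towards -x lies the bare apron (95 long, to dock x -120) on which the tray's leading half can be laid; blue flared cheeks (dock x -76 to -23, top z 26) narrow from 153 wide at their front to 125 here.
- tray: Loose aluminium tray 180 (x) x 120 (y), plate 6 thick, bare edges 12 wide along both sides (these run under the lips); inside them low rims up to y +-48, z 18. Origin: centre of its underside, z up. Tub in the +x half (centre at x 51), die block in the -x half (x -45), handle in the middle. About 0.65 kg loaded. Starts on the table left or right of the dock.
- tray_handle (a point): Centre of the tray handle's black grip bar, 81 above the tray's underside: bar 14 thick along tray x, 60 long along tray y, 22 tall (70 to 92 above the underside), on an aluminium post 10 x 24. Axes as the tray's.
- tub: Loose grey round tub holding brass grommets, 64 across, 46 tall, open on top once the lid is off, standing on the tray's floor. Origin: centre of its underside.
- lid: Loose blue lid lying on the tub: plug 52 across and 5 deep that drops in the tub's mouth (inner diameter 56), disc 68 across and 6 thick above it, then a stem and a white knob; 48 tall in all. Origin: centre of the plug's underside, z up; standing on a flat surface it rests on the plug.
- lid_knob (a point): Centre of the lid's white knob, 37 above the lid's origin: cylinder 26 across, 22 tall (26 to 48 above the lid's origin), on a stem 14 across.
- dies: Loose die block riding in the tray: black block 60 x 76 x 22 with two steel dies 24 across on it, 36 tall in all. Origin: centre of its underside.
- mat: Fixed round cork mat, 130 across, 4 thick, on the side of the dock where the tray is not. Origin: centre of its underside.
- glue: Bystander, to be left alone: white glue bottle with yellow label and orange cap, 52 across, 130 tall (mm). Origin on its underside.
- dish: Bystander, to be left alone: shallow grey bowl, 100 across, 30 tall (mm). Origin on its underside.
- carton: Bystander, to be left alone: teal carton, 70 x 100 x 60 tall (mm). Origin on its underside.
- awl: Bystander, to be left alone: hand tool with a magenta handle, 170 long, lying flat (mm). Origin on its underside.
- mug: Bystander, to be left alone: blue mug, 80 across, 95 tall (mm). Origin on its underside.
- spool: Bystander, to be left alone: red spool, 70 across, 50 tall (mm). Origin on its underside.
- mallet: Bystander, to be left alone: hammer with a wooden handle, lying flat (mm). Origin on its underside.
Things that resemble listed ones, but are neither listed nor needed, are in the scene too. Several things have the shape of the lid; the one meant has the colours described above.

How it is judged:
By the outcome, as a careful person would: the job done as asked, in the order asked, and still so for the second after the job is handed in, with the robot touching nothing.
It also fails if it takes over 72 s, if anything falls off the work surface, if the arm or the gripper's body presses on something with over 40 N, if the wrist force passes 120 N, or if a joint passes its speed limit or range.

ROBOT

A 6-joint arm with a two-finger parallel gripper is mounted at the origin on the work surface. World frame = base frame: x ahead of the robot, y to its left, z up, the work surface at z = 0. Lengths are in m, angles in rad, forces in N, time in s.
With the tool pointing down it reaches from about 0.25 to 0.8 m from the base axis. Payload 8.5 kg.
Tool frame: the origin (TCP) lies at the very end of the fingers, on their centre line; the grasp point (between the pads) lies 19 mm behind it; z points along the fingers, y is the line along which they close (so a half turn about z gives the same grasp; the last joint's range is limited). The gripper opens to 85 mm and grips with 20 to 120 N. Pads are 22 mm wide; open, the fingers measure 114 mm over their backs; the gripper's body (76 mm by 85 mm) begins 54 mm behind the grasp point. The pads swing forward as they close: fully open they stand 13 mm farther back than shut.
Start: joints at [1.232, 0.238, -0.013, 1.319, 0, 1.571], TCP at [0.174, 0.495, 0.231] pointing down, gripper open.
Joint ranges: [-2.66, 2.66], [-1.03, 1.9], [-1.14, 1.46], [-1.82, 2.27], [-1.45, 1.34], [-3.14, 3.14]. Speed limits (rad/s): [2.22, 2.22, 2.79, 3.14, 3.14, 3.14].

INTERFACE

Orientations are given as [roll, pitch, yaw] about the fixed x, y, z axes, in that order (R = Rz(yaw) Ry(pitch) Rx(roll)).
In Python, from bench import ctrl gives the robot as it stands.
- The arm moves only by the shell command python3 -m handwheel 'ROWS' [FORCE]. ROWS is JSON, one flat list of numbers, 5 for each row, row after row: the shift along the tool's x, y, z in cm, then the turn about the tool's z in degrees, then the opening, from -1 (shut) to 1 (fully open). A call has exactly 8 rows; each row shifts and turns the commanded pose from where the row before left it, along the tool's axes as they then stand; what a row does not reach is not made up. A row lasts 1/12 s, in which the tool goes at most 41.7 mm and 7.16 degrees, less where a joint would pass 70% of its speed; a pose out of reach is approached as far as the arm can. A call with a gripper value outside its range is refused whole. The fingers move at their own pace and stop on an object; FORCE is the grip in N (left out, the last holds). Time passes only in rows, so rows that do not move let the fingers close, or fill a call up. It gives the time, the measured TCP pose, the force, the opening and the grip force at its end, in the units of the state.
- ctrl.observe(): the state, without advancing time (a new reading comes with each control period).
- ctrl.camera(name): name is "scene" or "top" or "wrist"; returns the picture (384x512x3 uint8, blue, green, red); there is no depth.
- ctrl.camera_params(name): a dict with "intrinsics" (3x3 intrinsics, pixels), "camera_from_world" (4x4, takes a point from world to camera coordinates); the wrist camera has in their place "mount" (4x4, takes a point from camera to tool coordinates, whose origin is the TCP and whose axes are the flange's). Camera axes: x right, y down, z forward; pixel columns grow to the right and rows downward; lengths in m; the calibration is good to about 2 mm. A picture is of the moment at which its call begins: read the wrist's pose just before it. camera_params takes no time and is no camera call.
- ctrl.job_done(): hands the job in; it is judged then, once.
The state is a dict: "clock": time; "q": joint angles; "qvel": joint speeds; "tau": joint torques, N m; "tcp_pos": TCP position; "eef_rot": TCP orientation; "ft_force": force on the tool from outside, world axes, zero at the start; "ft_torque": the same for the moment, N m; "gripper_width": finger opening in m; "grasp_force": force on a finger pad.
Only numpy, scipy, OpenCV 4.12 (cv2) and the standard library are available. Lean on these libraries where they do the work, as an engineer would, in place of code of your own. Each camera call takes 0.05 s, during which the arm holds its last target. There are 200 camera calls.

## Working session

There is one attempt and no reset: what is moved stays moved. The work goes in short steps, Python scripts to look and compute and a shell command to move; the robot and the scene stay as the last step left them, time stands still between calls to the robot, and variables do not carry over. Pictures are saved under pics/ and viewed, at most 10 in all, crops included, and the job is handed in when it is done.

```bash
ls; mkdir -p pics; python3 - <<'E'
from bench import ctrl
import cv2,numpy as np
np.set_printoptions(precision=4,suppress=True)
s=ctrl.observe()
print(s['clock'],s['tcp_pos'],s['eef_rot'],s['gripper_width'])
for n in ("scene","top"):
    im=ctrl.camera(n); cv2.imwrite(f"pics/{n}0.png",im)
    p=ctrl.camera_params(n); print(n,p)
print(ctrl.camera_params("wrist"))
E
```

```text
pics
0.0 [0.1744 0.4948 0.2307] [-3.1402  0.      2.8028] 0.08528600493424864
scene {'intrinsics': array([[432.4757,   0.    , 254.4028],
       [  0.    , 432.4757, 190.281 ],
       [  0.    ,   0.    ,   1.    ]]), 'camera_from_world': array([[-0.6328,  0.7742,  0.0158,  0.3433],
       [ 0.4196,  0.3599, -0.8333, -0.1395],
       [-0.6508, -0.5207, -0.5526,  1.7204],
       [ 0.    ,  0.    ,  0.    ,  1.    ]])}
top {'intrinsics': array([[377.0947,   0.    , 253.156 ],
       [  0.    , 377.0947, 196.0256],
       [  0.    ,   0.    ,   1.    ]]), 'camera_from_world': array([[-0.0028, -1.    , -0.0002, -0.0081],
       [-0.9875,  0.0028, -0.1577,  0.5276],
       [ 0.1577, -0.0003, -0.9875,  1.1713],
       [ 0.    ,  0.    ,  0.    ,  1.    ]])}
{'intrinsics': array([[272.1079,   0.    , 257.3436],
       [  0.    , 272.1079, 189.1083],
       [  0.    ,   0.    ,   1.    ]]), 'mount': array([[-0.0012, -0.9504, -0.3112,  0.0793],
       [ 1.    , -0.0014,  0.0003, -0.0008],
       [-0.0007, -0.3112,  0.9504, -0.1418],
       [ 0.    ,  0.    ,  0.    ,  1.    ]])}
```

View pics/top0.png

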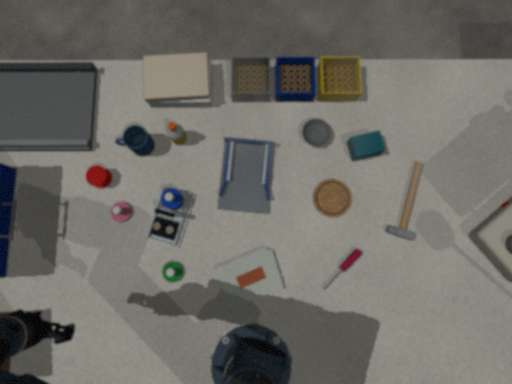

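View pics/scene0.png

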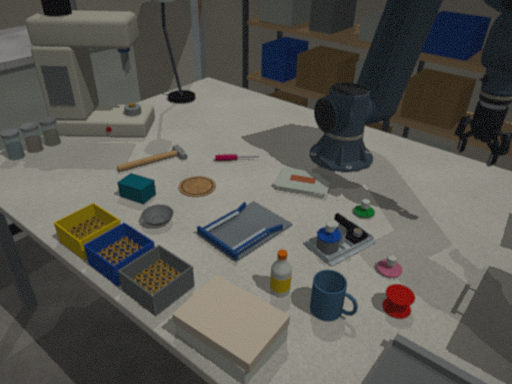

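The top view shows the tray at about (170,215) with the blue lid at (172,198), the dock at (247,175) with its mouth toward the robot, and the mat at (332,198). A pink and a green lid are decoys. The scene view agrees.

```bash
cat > h.py <<'E'
import cv2,numpy as np
from bench import ctrl
from scipy.spatial.transform import Rotation as R
np.set_printoptions(precision=4,suppress=True)
def cam(n,s=None):
    p=ctrl.camera_params(n); K=p['intrinsics']
    if n=='wrist':
        s=s or ctrl.observe(); T=np.eye(4); T[:3,:3]=R.from_euler('xyz',s['eef_rot']).as_matrix(); T[:3,3]=s['tcp_pos']
        return K,T@p['mount']
    return K,np.linalg.inv(p['camera_from_world'])
def ray(C,uv,z):
    K,T=C; d=T[:3,:3]@np.linalg.inv(K)@np.array([uv[0],uv[1],1.]); o=T[:3,3]
    return o+d*(z-o[2])/d[2]
def proj(C,P):
    K,T=C; c=np.linalg.inv(T)@np.append(P,1); u=K@c[:3]; return u[:2]/u[2]
def blobs(m,amin=15):
    n,l,st,c=cv2.connectedComponentsWithStats(m.astype(np.uint8)); return [(c[i].round(1),st[i]) for i in range(1,n) if st[i][4]>=amin]
def tool(s,P):  # P in tool frame, cm
    return 100*R.from_euler('xyz',s['eef_rot']).as_matrix().T@(np.array(P)-s['tcp_pos'])
E
python3 - <<'E'
from h import *
im=cv2.imread('pics/top0.png'); hsv=cv2.cvtColor(im,cv2.COLOR_BGR2HSV); H,S,V=cv2.split(hsv)
C=cam('top')
print('orange',[(c,s,ray(C,c,.004)) for c,s in blobs((H>5)&(H<22)&(S>90),200)])
for c,s in blobs((H>100)&(H<125)&(S>110)&(V>60),15): print('blue',c,s,ray(C,c,.055))
v=cv2.resize(im[125:255,140:290],None,fx=4,fy=4,interpolation=cv2.INTER_CUBIC); cv2.imwrite('pics/c1.png',v)
E
```

```text
orange [(array([339.8,  77.3]), array([324,  63,  32,  29, 590], dtype=int32), array([ 0.9529, -0.3136,  0.004 ])), (array([300.8,  77.6]), array([292,  65,  18,  26, 277], dtype=int32), array([ 0.9522, -0.1773,  0.004 ])), (array([331.8, 197.6]), array([ 314,  180,   37,   37, 1068], dtype=int32), array([ 0.5276, -0.2704,  0.004 ])), (array([250.5, 277.1]), array([237, 267,  28,  21, 321], dtype=int32), array([ 0.2702, -0.0003,  0.004 ]))]
blue [295.1  76.5] [275  57  41  38 337] [ 0.9308 -0.1513  0.055 ]
blue [225.4 167.7] [224 162   3  12  15] [0.6181 0.0795 0.055 ]
blue [222.8 185.6] [220 177   6  18  33] [0.5595 0.0873 0.055 ]
blue [266.6 189.1] [265 181   4  18  31] [ 0.5478 -0.0526  0.055 ]
blue [171.9 199. ] [161 188  21  21 266] [0.5167 0.2487 0.055 ]
```

View pics/c1.png

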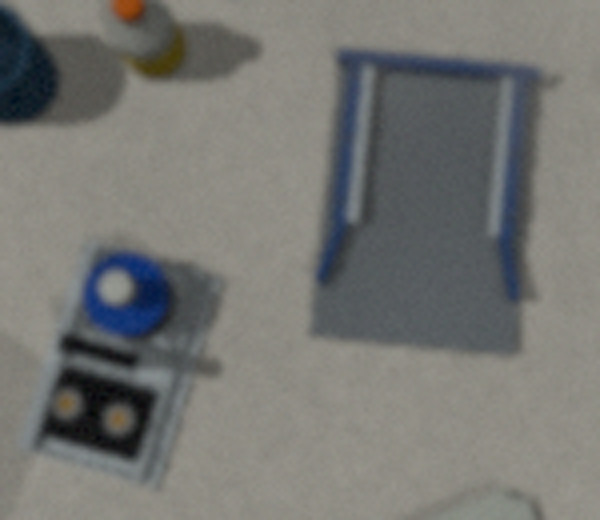

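The crop shows the tray with its tub end up: handle bar from (62,343) to (137,360), tray corners (90,245), (225,275), (160,488), (35,450). The dock's front edge runs (312,335) to (520,352), with its stop at the top.

```bash
python3 - <<'E'
from h import *
C=cam('top'); f=lambda u,v,z:ray(C,(140+u/4,125+v/4),z)
tc=[f(*p,.006) for p in[(90,245),(225,275),(160,488),(35,450)]]; print('tray',tc,np.mean(tc,0))
for i in range(4): d=tc[(i+1)%4]-tc[i]; print(np.linalg.norm(d),np.degrees(np.arctan2(d[1],d[0])))
a,b=f(62,343,.09),f(137,360,.09); print('bar',a,b,(a+b)/2,np.linalg.norm(a-b),np.degrees(np.arctan2(*(a-b)[[1,0]]))-90)
a,b=f(312,335,.008),f(520,352,.008); yd=np.degrees(np.arctan2(*(a-b)[[1,0]]))-90
print('dock front',a,b,np.linalg.norm(a-b),yd)
fr=(a+b)/2; 
a,b=f(340,50,.025),f(540,70,.025); print('rear',a,b,np.linalg.norm(a-b),np.degrees(np.arctan2(*(a-b)[[1,0]]))-90)
c=(a+b)/2; print(np.degrees(np.arctan2(*(c-fr)[[1,0]])),np.linalg.norm(c-fr))
k=f(116,287,.095); print('knob top',k); s=ctrl.observe(); print(tool(s,k))
# scene knob
E
```

```text
tray [array([0.5671, 0.292 , 0.006 ]), array([0.5415, 0.1791, 0.006 ]), array([0.3666, 0.2282, 0.006 ]), array([0.3975, 0.3308, 0.006 ])] [0.4682 0.2575 0.006 ]
0.11570644232347958 -102.79126337463391
0.18168446437054916 164.34219103998723
0.10718743090243894 73.21371976570124
0.17398968008876983 -12.892207817154738
bar [0.475  0.2902 0.09  ] [0.4617 0.2323 0.09  ] [0.4684 0.2613 0.09  ] 0.05943984672525257 -12.897325906344676
dock front [0.4909 0.1062 0.008 ] [ 0.4764 -0.0648  0.008 ] 0.17158273528222318 -4.862832658298714
rear [0.7288 0.084  0.025 ] [ 0.711 -0.083  0.025] 0.16801255827673792 -6.085396034289587
-4.888414071417374 0.23774088771144922
knob top [0.5176 0.2491 0.095 ]
[-40.5375 -11.75    13.5898]
```

```bash
python3 -m handwheel '[-3.6,-1.1,0,-0.75,1, -3.6,-1.1,0,-0.75,1, -3.6,-1.1,0,-0.75,1, -3.6,-1.1,0,-0.75,1, -3.6,-1.1,0,-0.75,1, -3.6,-1.1,0,-0.75,1, -3.6,-1.1,0,-0.75,1, -3.6,-1.1,0,-0.75,1]' 40; python3 - <<'E'
from h import *
s=ctrl.observe(); print(tool(s,[.5176,.249,.095]),np.degrees(s['eef_rot']))
E
```

```text
clock: 0.77
tcp_pos: [0.4259, 0.3263, 0.2311]
eef_rot: [-3.141, -0.0, 2.908]
ft_force: [-0.4, 0.6, 0.5]
gripper_width: 0.0854
grasp_force: 0.0
[-10.7167  -5.3905  13.6128] [-179.9777   -0.0153  166.6214]
```

```bash
python3 -m handwheel '[-1.8,-0.9,0,0,1, -1.8,-0.9,0,0,1, -1.8,-0.9,0,0,1, -1.8,-0.9,0,0,1, -1.8,-0.9,0,0,1, -1.7,-0.9,0,0,1, 0,0,0,0,1, 0,0,0,0,1]'; python3 - <<'E'
from h import *
s=ctrl.observe(); im=ctrl.camera('wrist'); cv2.imwrite('pics/w1.png',im)
print(s['tcp_pos'],proj(cam('wrist',s),[.5176,.249,.095]))
E
```

```text
clock: 1.43
tcp_pos: [0.5165, 0.2497, 0.2307]
eef_rot: [-3.141, -0.001, 2.906]
ft_force: [0.5, -0.3, -0.4]
gripper_width: 0.085
grasp_force: 0.0
[0.5165 0.2497 0.2307] [257.7138 180.0791]
```

View pics/w1.png

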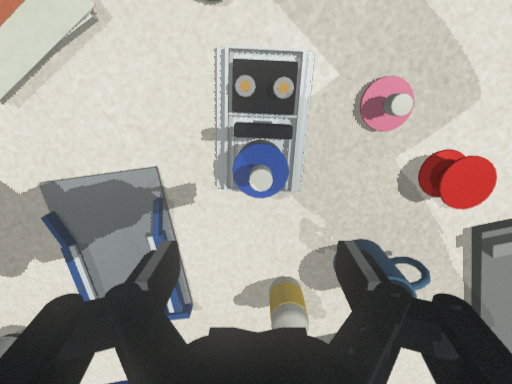

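The wrist view shows the white knob at (261,178) on the blue lid, the black bar at (263,130), the tray corners near (217,48), (313,52), (302,190), (217,188), and the dock at the lower left.

```bash
python3 - <<'E'
from h import *
im=cv2.imread('pics/w1.png'); H,S,V=cv2.split(cv2.cvtColor(im,cv2.COLOR_BGR2HSV))
s=ctrl.observe(); C=cam('wrist',s)
roi=np.zeros_like(V); roi[145:205,225:295]=1
b=(H>100)&(H<130)&(S>130)&(roi>0)
pts=np.argwhere(b)[:,::-1].astype(np.float32); (cx,cy),r=cv2.minEnclosingCircle(pts); print('disc',cx,cy,r,ray(C,(cx,cy),.058), ray(C,(cx+r,cy),.058)-ray(C,(cx,cy),.058))
k=(S<60)&(V>120)&(roi>0); k[:,:245]=0;k[:,278:]=0;k[:162]=0;k[192:]=0
for c,t in blobs(k,50): print('knob',c,t,ray(C,c,.093))
d=(V<45)&(S<255); d[:118]=0;d[143:]=0;d[:,:228]=0;d[:,300:]=0
for c,t in blobs(d,100):print('bar',c,t,ray(C,c,.09))
m=max(cv2.findContours(d.astype(np.uint8),0,1)[0],key=cv2.contourArea); bx=cv2.boxPoints(cv2.minAreaRect(m)); print([ray(C,p,.092) for p in bx])
for p in [(217,48),(313,52),(302,190),(217,188)]: print('tray',ray(C,p,.006))
E
```

```text
disc 260.1009826660156 170.0498809814453 27.40199089050293 [0.5161 0.2527 0.058 ] [0.0076 0.0317 0.    ]
knob [260.8 178.8] [249 165  24  27 466] [0.5171 0.2529 0.093 ]Traceback (most recent call last):
  File "<stdin>", line 11, in <module>
ValueError: max() iterable argument is empty
```

```bash
python3 -m handwheel '[0,0.25,1.5,0,1, 0,0,1.5,0,1, 0,0,1.5,0,1, 0,0,1.5,0,1, 0,0,1.5,0,1, 0,0,0,0,1, 0,0,0,0,1, 0,0,0,0,1]'; python3 - <<'E'
from h import *
s=ctrl.observe(); C=cam('wrist',s);im=ctrl.camera('wrist'); cv2.imwrite('pics/w2.png',im)
H,S,V=cv2.split(cv2.cvtColor(im,cv2.COLOR_BGR2HSV))
x,y=proj(C,[.517,.252,.058]).astype(int);print(x,y)
b=(H>100)&(H<130)&(S>130); b[:y-70]=0;b[y+70:]=0;b[:,:x-75]=0;b[:,x+75:]=0
pts=np.argwhere(b)[:,::-1].astype(np.float32); (cx,cy),r=cv2.minEnclosingCircle(pts); print('disc',cx,cy,r,ray(C,(cx,cy),.058),np.linalg.norm(ray(C,(cx+r,cy),.058)-ray(C,(cx,cy),.058)))
x,y=proj(C,[.517,.252,.095]).astype(int)
k=(S<60)&(V>110); k[:y-25]=0;k[y+25:]=0;k[:,:x-25]=0;k[:,x+25:]=0
for c,t in blobs(k,50): print('knob',c,t,ray(C,c,.094),tool(s,ray(C,c,.094)))
E
```

```text
clock: 2.15
tcp_pos: [0.5167, 0.2535, 0.1572]
eef_rot: [3.141, 0.001, 2.908]
ft_force: [-0.2, 0.5, 0.7]
gripper_width: 0.0852
grasp_force: 0.0
256 190
disc 257.00689697265625 189.50172424316406 35.295257568359375 [0.5164 0.2524 0.058 ] 0.03291655434841068
knob [257.5 203.2] [241 185  32  36 822] [0.5163 0.2529 0.094 ] [ 0.0299 -0.0685  6.3176]
knob [254.2 224. ] [231 213  50  16 400] [0.5336 0.2459 0.094 ] [-1.8126 -0.3436  6.3185]
```

```bash
python3 -m handwheel '[0,-0.05,1.6,0,1, 0,0,1.6,0,1, 0,0,1.6,0,1, 0,0,1.6,0,1, 0,0,1.4,0,1, 0,0,1.2,0,1, 0,0,0,0,1, 0,0,0,0,0]' 40; python3 -m handwheel '[0,0,0,0,-0.5, 0,0,0,0,-1, 0,0,0,0,-1, 0,0,0,0,-1, 0,0,0,0,-1, 0,0,0,0,-1, 0,0,0,0,-1, 0,0,0,0,-1]' 40
```

```text
clock: 2.87
tcp_pos: [0.5168, 0.2525, 0.0668]
eef_rot: [-3.142, 0.0, 2.908]
ft_force: [0.4, -0.5, 0.1]
gripper_width: 0.0753
grasp_force: 0.0
clock: 3.53
tcp_pos: [0.5171, 0.2527, 0.0671]
eef_rot: [3.141, 0.001, 2.908]
ft_force: [-0.8, 0.3, 5.3]
gripper_width: 0.0249
grasp_force: 39.1
```

```bash
python3 -m handwheel '[0,0,-0.4,0,-1, 0,0,-0.8,0,-1, 0,0,-1.2,0,-1, 0,0,-1.6,0,-1, 0,0,-1.8,0,-1, 0,0,-1.8,0,-1, 0,0,-1.6,0,-1, 0,0,-1.0,0,-1]'; python3 - <<'E'
from h import *
s=ctrl.observe(); im=ctrl.camera('wrist'); cv2.imwrite('pics/w3.png',im); t=ctrl.camera('scene')
v=np.hstack([cv2.resize(im,(400,300)),cv2.resize(t[180:330,260:460],(400,300))]);cv2.imwrite('pics/v3.png',v)
C=cam('top'); im=cv2.imread('pics/top0.png'); H,S,V=cv2.split(cv2.cvtColor(im,cv2.COLOR_BGR2HSV))
m=((H>5)&(H<22)&(S>90)).astype(np.uint8); m[:,:305]=0;m[:,360:]=0;m[:170]=0;m[230:]=0
c=max(cv2.findContours(m,0,1)[0],key=cv2.contourArea); e=cv2.fitEllipse(c); print(e,ray(C,e[0],.004),tool(s,ray(C,e[0],.004)),s['q'])
E
```

```text
clock: 4.2
tcp_pos: [0.5171, 0.2525, 0.1705]
eef_rot: [3.141, 0.002, 2.907]
ft_force: [-0.1, 0.3, -1.4]
gripper_width: 0.0247
grasp_force: 39.4
((331.8432922363281, 197.596923828125), (35.278656005859375, 36.7052116394043), 120.72142791748047) [ 0.5276 -0.2706  0.004 ] [-13.1306 -50.6555  16.6189] [ 0.4543  0.3482 -0.014   1.2067 -0.0001  0.6885]
```

View pics/v3.png

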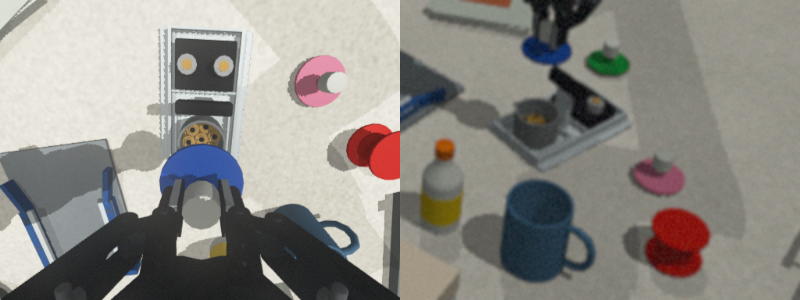

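The pictures show the lid held level, the tub open with its grommets, and the tray undisturbed.

```bash
python3 -m handwheel '[-0.4,-1.5,0,0,-1, -0.7,-2.8,0,0,-1, -0.9,-3.6,0,0,-1, -0.9,-3.6,0,0,-1, -0.9,-3.6,0,0,-1, -0.9,-3.6,0,0,-1, -0.9,-3.6,0,0,-1, -0.9,-3.6,0,0,-1]'; python3 -m handwheel '[-0.9,-3.6,0,0,-1, -0.9,-3.6,0,0,-1, -0.9,-3.6,0,0,-1, -0.9,-3.6,0,0,-1, -0.9,-3.6,0,0,-1, -0.9,-3.0,0,0,-1, -0.6,-1.7,0,0,-1, 0,0,0,0,-1]';  python3 - <<'E'
from h import *
s=ctrl.observe(); C=cam('wrist',s);im=ctrl.camera('wrist'); cv2.imwrite('pics/w4.png',im)
print(proj(C,[.5276,-.2706,.004]),tool(s,[.5276,-.2706,.004]))
H,S,V=cv2.split(cv2.cvtColor(im,cv2.COLOR_BGR2HSV))
for c,t in blobs((H>5)&(H<20)&(S>100)&(V>70),300): print(c,t,ray(C,c,.004))
E
```

```text
clock: 4.97
tcp_pos: [0.5185, -0.017, 0.1672]
eef_rot: [-3.141, -0.002, 2.907]
ft_force: [0.9, 0.2, -0.9]
gripper_width: 0.0244
grasp_force: 39.4
clock: 5.63
tcp_pos: [0.5245, -0.2533, 0.1667]
eef_rot: [-3.141, -0.002, 2.904]
ft_force: [0.1, 0.5, -0.5]
gripper_width: 0.0249
grasp_force: 39.4
[244.2187 178.5463] [-0.739  -1.6001 16.2679]
[215.8 140. ] [191 122  63  48 421] [ 0.477  -0.2901  0.004 ]
[281.8 152.2] [253 123  46  71 525] [ 0.5078 -0.2217  0.004 ]
[243.9 163.7] [ 201  134   88   67 3584] [ 0.5105 -0.2665  0.004 ]
[ 21.1 170.2] [ 10 139  28  60 681] [ 0.4571 -0.5177  0.004 ]
```

View pics/w4.png

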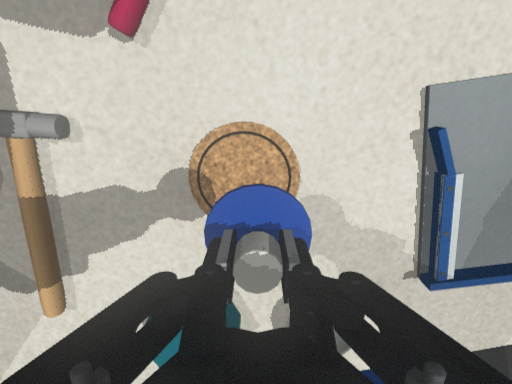

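The mat spans columns 189–300 with its top at row 122, so its centre is near (244.5,177). The predicted centre was (244,178.5), so they agree.

```bash
python3 -m handwheel '[-0.35,-0.8,0.8,0,-1, -0.35,-0.8,1.8,0,-1, 0,0,2.2,0,-1, 0,0,2.2,0,-1, 0,0,2.0,0,-1, 0,0,1.6,0,-1, 0,0,1.0,0,-1, 0,0,0,0,-1]'; python3 - <<'E'
from h import *
s=ctrl.observe(); print(tool(s,[.5276,-.2706,.024]))
E
```

```text
clock: 6.35
tcp_pos: [0.527, -0.2651, 0.0497]
eef_rot: [3.141, -0.004, 2.909]
ft_force: [0.1, -0.1, -0.3]
gripper_width: 0.0245
grasp_force: 39.4
[-0.1917 -0.5232  2.5655]
```

```bash
python3 -m handwheel '[-0.1,-0.25,0.4,0,-1, -0.05,-0.25,0.4,0,-1, 0,0,0.4,0,-1, 0,0,0.4,0,-1, 0,0,0.3,0,-1, 0,0,0.3,0,-1, 0,0,0.2,0,-1, 0,0,0,0,-1]'; python3 - <<'E'
from h import *
s=ctrl.observe(); print(tool(s,[.5276,-.2706,.024]))
E
```

```text
clock: 7.02
tcp_pos: [0.5287, -0.2717, 0.0279]
eef_rot: [3.142, -0.001, 2.908]
ft_force: [-1.1, -0.5, -0.6]
gripper_width: 0.0249
grasp_force: 39.4
[0.1326 0.078  0.3922]
```

```bash
python3 -m handwheel '[0,0,0.1,0,-1, 0,0,0.1,0,-1, 0,0,0.1,0,-1, 0,0,0.05,0,-1, 0,0,0,0,-1, 0,0,0,0,-1, 0,0,0,0,-1, 0,0,0,0,-1]'
```

```text
clock: 7.68
tcp_pos: [0.529, -0.2718, 0.0249]
eef_rot: [-3.141, 0.0, 2.907]
ft_force: [-1.0, -0.7, -0.1]
gripper_width: 0.0245
grasp_force: 39.4
```

```bash
python3 -m handwheel '[0,0,0.05,0,-1, 0,0,0.05,0,-1, 0,0,0.05,0,-1, 0,0,0.05,0,-1, 0,0,0,0,-1, 0,0,0,0,-1, 0,0,0,0,-1, 0,0,0,0,-1]'
```

```text
clock: 8.35
tcp_pos: [0.5291, -0.2718, 0.0241]
eef_rot: [-3.141, 0.001, 2.908]
ft_force: [-4.2, 1.6, 12.0]
gripper_width: 0.0246
grasp_force: 40.8
```

```bash
python3 -m handwheel '[0,0,-0.05,0,-0.3, 0,0,0,0,-0.1, 0,0,0,0,0.2, 0,0,0,0,0.5, 0,0,0,0,0.8, 0,0,0,0,1, 0,0,0,0,1, 0,0,0,0,1]'; python3 -m handwheel '[0,0,-1,0,1, 0,0,-2,0,1, 0,0,-3,0,1, 0,0,-3,0,1, 0,0,-3,0,1, 0,0,-3,0,1, 0,0,-2,0,1, 0,0,0,0,1]'
python3 - <<'E'
from h import *
s=ctrl.observe(); C=cam('wrist',s);im=ctrl.camera('wrist'); cv2.imwrite('pics/w5.png',im)
t=ctrl.camera('top')
for c,z in((cam('top'),.021),):
  H,S,V=cv2.split(cv2.cvtColor(t,cv2.COLOR_BGR2HSV)); b=(H>100)&(H<130)&(S>110); b[:,:310]=0;b[:,355:]=0;b[:175]=0;b[225:]=0
  for q,w in blobs(b,40): print('top',q,w,ray(c,q,z))
H,S,V=cv2.split(cv2.cvtColor(im,cv2.COLOR_BGR2HSV)); b=(H>100)&(H<130)&(S>130)
x,y=proj(C,[.529,-.272,.015]).astype(int); b[:y-60]=0;b[y+60:]=0;b[:,:x-60]=0;b[:,x+60:]=0
(cx,cy),r=cv2.minEnclosingCircle(np.argwhere(b)[:,::-1].astype(np.float32)); print('lid',cx,cy,r,ray(C,(cx,cy),.015))
m=((H>5)&(H<22)&(S>100)&(V>70)); m[:,:150]=0;m[:,350:]=0
(cx,cy),r=cv2.minEnclosingCircle(np.vstack([np.argwhere(m&(cv2.connectedComponents(m.astype(np.uint8))[1]==i))[:,::-1] for i in range(1,cv2.connectedComponents(m.astype(np.uint8))[0]) if (cv2.connectedComponents(m.astype(np.uint8))[1]==i).sum()>200]).astype(np.float32)); print('mat',cx,cy,r,ray(C,(cx,cy),.004))
E
```

```text
clock: 9.02
tcp_pos: [0.5289, -0.2718, 0.0232]
eef_rot: [-3.142, -0.0, 2.907]
ft_force: [-0.0, -0.2, -0.9]
gripper_width: 0.0853
grasp_force: 0.0
clock: 9.68
tcp_pos: [0.5307, -0.2727, 0.199]
eef_rot: [-3.14, 0.008, 2.907]
ft_force: [0.0, 0.2, -0.0]
gripper_width: 0.0852
grasp_force: 0.0
top [332.  196.9] [324 187  19  19 199] [ 0.5273 -0.2676  0.021 ]
lid 258.0 165.5 26.575464248657227 [ 0.529  -0.2726  0.015 ]
mat 258.5017395019531 158.38380432128906 50.37687683105469 [ 0.5228 -0.2704  0.004 ]
```

View pics/w5.png

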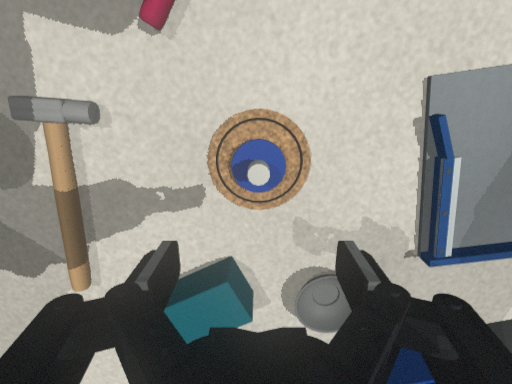

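The lid stands knob up on the mat, with its disc at (258,165) and the mat centre at about (259,160). That is about 4 mm off centre, which is fine. Next is the tray handle.

```bash
python3 -m handwheel '[1.16,3.2,0,0,1, 1.16,3.2,0,0,1, 1.16,3.2,0,0,1, 1.16,3.2,0,0,1, 1.16,3.2,0,0,1, 1.16,3.2,0,0,1, 1.16,3.2,0,0,1, 1.16,3.2,0,0,1]' 90;  python3 -m handwheel '[1.16,3.2,0,0,1, 1.16,3.2,0,0,1, 1.16,3.2,0,0,1, 1.16,3.2,0,0,1, 1.16,3.2,0,0,1, 1.16,3.2,0,0,1, 1.16,3.2,0,0,1, 1.16,3.2,0,0,1]'; python3 -m handwheel '[0,0,0,-7,1, 0,0,0,-7,1, 0,0,0,-7,1, 0,0,0,-7,1, 0,0,0,-7,1, 0,0,0,-7,1, 0,0,0,-7,1, 0,0,0,-7,1]';python3 -m handwheel '[0,0,0,-7,1, 0,0,0,-7,1, 0,0,0,-7,1, 0,0,0,-7,1, 0,0,0,-6,1, 0,0,0,0,1, 0,0,0,0,1, 0,0,0,0,1]'; python3 - <<'E'
from h import *
s=ctrl.observe(); C=cam('wrist',s);im=ctrl.camera('wrist'); cv2.imwrite('pics/w6.png',im)
print(np.degrees(s['eef_rot']),tool(s,[.468,.263,.062]),proj(C,[.468,.263,.092]))
E
```

```text
clock: 10.45
tcp_pos: [0.4967, 0.0003, 0.1921]
eef_rot: [-3.141, -0.002, 2.907]
ft_force: [1.1, -0.4, 0.1]
gripper_width: 0.0855
grasp_force: 0.0
clock: 11.12
tcp_pos: [0.4659, 0.2706, 0.192]
eef_rot: [-3.14, -0.002, 2.908]
ft_force: [0.5, 0.9, -0.2]
gripper_width: 0.0853
grasp_force: 0.0
clock: 11.78
tcp_pos: [0.4664, 0.2689, 0.1919]
eef_rot: [3.141, -0.003, -2.392]
ft_force: [0.7, -0.4, -1.4]
gripper_width: 0.0853
grasp_force: 0.0
clock: 12.45
tcp_pos: [0.4668, 0.2691, 0.1926]
eef_rot: [3.141, -0.001, -1.808]
ft_force: [-0.5, 0.3, 0.0]
gripper_width: 0.0851
grasp_force: 0.0
[ 179.9473   -0.0568 -103.6165] [ 0.5493 -0.2685 13.0625] [255.1257 184.641 ]
```

View pics/w6.png

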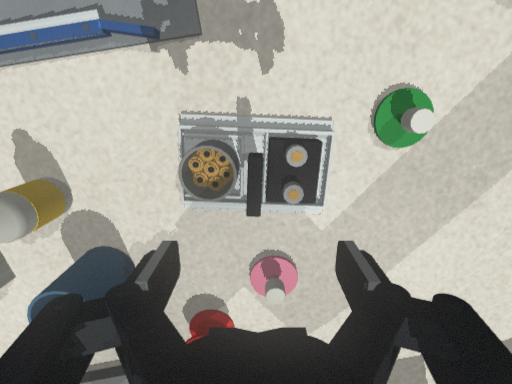

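The picture shows the bar from (255,153) to (254,216), with its centre where predicted. The tray appears turned about 1.7° clockwise in the image. I will correct for that and descend.

```bash
python3 -m handwheel '[0.28,-0.13,1.5,0.7,1, 0.27,-0.14,1.7,0.8,1, 0,0,1.7,0,1, 0,0,1.7,0,1, 0,0,1.7,0,1, 0,0,1.5,0,1, 0,0,0,0,1, 0,0,0,0,1]'; python3 - <<'E'
from h import *
s=ctrl.observe(); C=cam('wrist',s);im=ctrl.camera('wrist'); cv2.imwrite('pics/w7.png',im)
x,y=proj(C,[.468,.263,.092]).astype(int); V=im.max(2)
d=V<40; d[:y-75]=0;d[y+75:]=0;d[:,:x-25]=0;d[:,x+25:]=0
print(x,y,tool(s,[.468,.263,.062]))
m=max(cv2.findContours(d.astype(np.uint8),0,1)[0],key=cv2.contourArea); r=cv2.minAreaRect(m); print(r,ray(C,r[0],.092),tool(s,ray(C,r[0],.092))); bx=[ray(C,p,.092) for p in cv2.boxPoints(r)]; print([np.linalg.norm(bx[i]-bx[i-1]) for i in range(4)])
E
```

```text
clock: 13.17
tcp_pos: [0.468, 0.263, 0.0949]
eef_rot: [3.14, -0.001, -1.832]
ft_force: [0.5, -0.4, 0.2]
gripper_width: 0.0853
grasp_force: 0.0
258 241 [-0.004  -0.007   3.2898]Traceback (most recent call last):
  File "<stdin>", line 6, in <module>
ValueError: max() iterable argument is empty
```

```bash
python3 - <<'E'
from h import *
s=ctrl.observe(); C=cam('wrist',s);im=cv2.imread('pics/w7.png')
x,y=proj(C,[.468,.263,.092]).astype(int); V=im.max(2); print(V[y-75:y+75:10,x],V[y-30,x-30:x+30:3])
d=V<80; d[:y-75]=0;d[y+75:]=0;d[:,:x-25]=0;d[:,x+25:]=0
for c in cv2.findContours(d.astype(np.uint8),0,1)[0]:
  if cv2.contourArea(c)>200: 
    r=cv2.minAreaRect(c); print(r,tool(s,ray(C,r[0],.092)))
cv2.imwrite('pics/w7v.png',im)
E
```

```text
[224 213 147  50  63  62  63  61  67  70  71  71  73 214 217] [123  75 198 207 144 207  52  59  62  60  61  64  62  56 203  50  60  64
  63  64]
((257.0, 236.99996948242188), (21.999996185302734, 95.99998474121094), 0.0) [ 0.286  -0.0855  0.371 ]
((278.0, 205.5), (81.0, 10.0), 90.0) [2.3058 1.1242 0.3714]
```

View pics/w7v.png

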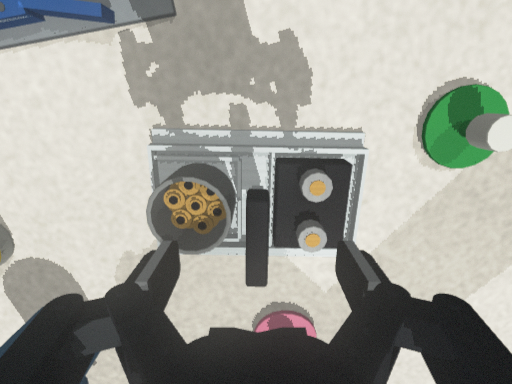

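The bar runs straight down the image at column 257, centred between the fingers. I will descend and close.

```bash
python3 -m handwheel '[0.1,-0.08,0.8,0,1, 0.1,0,0.8,0,1, 0,0,0.8,0,1, 0,0,0.7,0,1, 0,0,0,0,1, 0,0,0,0,0.5, 0,0,0,0,0, 0,0,0,0,-0.5]' 90; python3 -m handwheel '[0,0,0,0,-1, 0,0,0,0,-1, 0,0,0,0,-1, 0,0,0,0,-1, 0,0,0,0,-1, 0,0,0,0,-1, 0,0,0,0,-1, 0,0,0,0,-1]' 90; python3 - <<'E'
from h import *
s=ctrl.observe();print(np.degrees(s['eef_rot']))
E
```

```text
clock: 13.88
tcp_pos: [0.469, 0.2613, 0.0646]
eef_rot: [-3.141, 0.0, -1.831]
ft_force: [1.2, 0.5, -0.5]
gripper_width: 0.0517
grasp_force: 0.0
clock: 14.55
tcp_pos: [0.4686, 0.2613, 0.0648]
eef_rot: [3.142, 0.0, -1.831]
ft_force: [-3.0, -0.6, 6.2]
gripper_width: 0.0124
grasp_force: 89.2
[ 179.9984    0.0223 -104.9101]
```

```bash
python3 -m handwheel '[0,0,-0.3,0,-1, 0,0,-0.5,0,-1, 0,0,-0.8,0,-1, 0,0,-1,0,-1, 0,0,-1,0,-1, 0,0,-0.8,0,-1, 0,0,-0.5,0,-1, 0,0,-0.3,0,-1]' 90; python3 -m handwheel '[0.8,-0.25,0,0,-1, 1.6,-0.5,0,0,-1, 2.0,-0.6,0,0,-1, 2.0,-0.6,0,0,-1, 2.0,-0.6,0,0,-1, 2.0,-0.6,0,0,-1, 2.0,-0.6,0,0,-1, 2,-0.6,0,0,-1]';  python3 -m handwheel '[2.0,-0.6,0,0,-1, 2.0,-0.7,0,0,-1, 1.6,-0.5,0,-1,-1, 0.8,-0.3,0,-2,-1, 0.4,0,0,-3,-1, 0,0,0,-2,-1, 0,0,0,-1,-1, 0,0,0,0,-1]'; python3 - <<'E'
from h import *
s=ctrl.observe();print(np.degrees(s['eef_rot']))
t=ctrl.camera('top');cv2.imwrite('pics/top1.png',t)
w=ctrl.camera('wrist');cv2.imwrite('pics/w8.png',w)
v=np.hstack([cv2.resize(t[120:245,190:310],(480,500),interpolation=cv2.INTER_CUBIC),cv2.resize(w,(320,240))]) if 0 else None
a=cv2.resize(t[125:245,200:300],(500,600),interpolation=cv2.INTER_CUBIC); b=np.zeros((600,300,3),np.uint8); b[:225]=cv2.resize(w,(300,225)); cv2.imwrite('pics/v8.png',np.hstack([a,b]))
E
```

```text
clock: 15.22
tcp_pos: [0.4692, 0.2614, 0.1175]
eef_rot: [-3.141, 0.001, -1.831]
ft_force: [0.2, 0.4, -6.1]
gripper_width: 0.0125
grasp_force: 87.8
clock: 15.88
tcp_pos: [0.4731, 0.1092, 0.1159]
eef_rot: [3.141, -0.001, -1.831]
ft_force: [-1.1, -0.3, -6.8]
gripper_width: 0.0124
grasp_force: 87.8
clock: 16.55
tcp_pos: [0.4765, 0.0392, 0.116]
eef_rot: [3.141, -0.0, -1.674]
ft_force: [-0.1, 0.8, -7.0]
gripper_width: 0.0128
grasp_force: 87.9
[179.9688  -0.0173 -95.917 ]
```

View pics/v8.png

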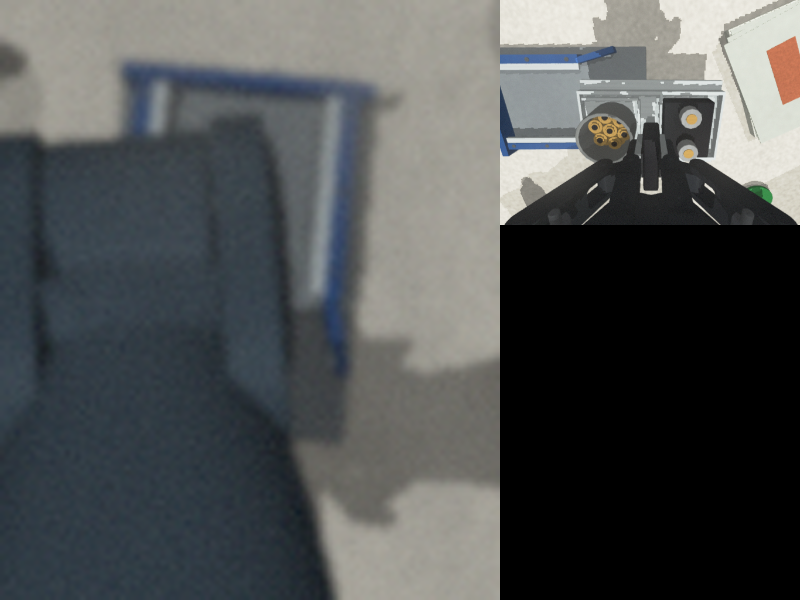

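The left panel shows the arm hiding most of the dock in the top view. The right panel (wrist) shows the tray held level with the tub and dies in place, the dock's near lip at rows of about 114 in the full image, and the stop at the left. From here I measure by number only.

```bash
python3 - <<'E'
from h import *
im=cv2.imread('pics/top0.png'); C=cam('top'); g=cv2.cvtColor(im,cv2.COLOR_BGR2GRAY).astype(float)
# lip inner edges
L=[];Rr=[]
for r in range(145,176,2):
    row=cv2.GaussianBlur(g,(1,3),0)[r]; d=np.gradient(row)
    a=slice(226,240); i=226+np.argmin(d[a]); b=slice(258,272); j=258+np.argmax(d[b])
    sub=lambda k,s:(k+0.5*(s*d[k-1]-s*d[k+1])/(s*d[k-1]-2*s*d[k]+s*d[k+1]+1e-9))
    L.append(ray(C,(sub(i,-1),r),.025)); Rr.append(ray(C,(sub(j,1),r),.025))
def lin(P):
    P=np.array(P); k=np.polyfit(P[:,0],P[:,1],1); res=P[:,1]-np.polyval(k,P[:,0]); ok=abs(res)<.003
    k=np.polyfit(P[ok,0],P[ok,1],1); print('yaw',np.degrees(np.arctan(k[0])),'y@.62',np.polyval(k,.62),ok.sum(),len(P),res.std()); return k
kl=lin(L);kr=lin(Rr); print('sep',(np.polyval(kl,.62)-np.polyval(kr,.62))*np.cos(.09),'mid',(np.polyval(kl,.62)+np.polyval(kr,.62))/2)
w=cv2.imread('pics/w8.png')
for c in (20,60,100): print(c,[tuple(int(v) for v in w[r,c]) for r in range(90,130,2)])
for c in (40,90): print(c,[tuple(int(v) for v in w[r,c]) for r in range(205,265,3)])
E
```

```text
yaw -5.32627957496038 y@.62 0.06508636072668592 16 16 0.00018278505610976287
yaw -5.72976117964577 y@.62 -0.04060355139954214 16 16 0.0002583376068128806
sep 0.10526215683391435 mid 0.01224140466357189
20 [(111, 110, 108), (123, 110, 100), (161, 110, 80), (157, 107, 74), (160, 107, 76), (157, 103, 73), (158, 105, 72), (156, 105, 73), (155, 106, 73), (189, 168, 154), (215, 216, 210), (220, 221, 216), (219, 220, 215), (222, 224, 218), (217, 217, 211), (141, 139, 133), (141, 138, 134), (140, 137, 132), (148, 143, 139), (157, 155, 148)]
60 [(113, 112, 109), (127, 110, 99), (156, 106, 78), (157, 107, 78), (159, 107, 80), (160, 108, 78), (158, 107, 78), (158, 104, 74), (157, 106, 76), (198, 182, 165), (224, 225, 219), (221, 221, 217), (221, 222, 218), (222, 224, 219), (215, 215, 209), (141, 139, 134), (142, 142, 135), (141, 138, 133), (146, 144, 138), (158, 154, 147)]
100 [(115, 116, 111), (134, 113, 100), (153, 104, 77), (157, 107, 78), (158, 107, 79), (158, 105, 74), (158, 107, 79), (156, 103, 74), (155, 106, 76), (203, 188, 171), (223, 225, 220), (223, 224, 218), (223, 223, 219), (224, 226, 221), (211, 212, 204), (141, 140, 133), (143, 142, 137), (149, 146, 142), (161, 159, 151), (159, 158, 150)]
40 [(158, 156, 149), (155, 154, 146), (158, 157, 149), (163, 162, 154), (157, 156, 148), (110, 110, 104), (111, 110, 106), (111, 109, 104), (108, 108, 102), (95, 94, 91), (158, 158, 153), (223, 225, 220), (224, 224, 219), (135, 93, 65), (158, 106, 75), (155, 104, 72), (158, 107, 75), (214, 222, 225), (222, 230, 232), (226, 235, 236)]
90 [(150, 151, 143), (155, 151, 146), (155, 152, 146), (155, 155, 149), (154, 154, 146), (108, 106, 102), (109, 110, 105), (109, 110, 105), (109, 107, 103), (108, 107, 102), (185, 186, 178), (225, 226, 221), (223, 224, 218), (149, 103, 77), (158, 108, 79), (158, 108, 81), (159, 111, 82), (222, 231, 232), (225, 233, 235), (225, 232, 235)]
```

```bash
python3 - <<'E'
from h import *
s=ctrl.observe(); C=cam('wrist',s); w=cv2.imread('pics/w8.png'); g=cv2.cvtColor(w,cv2.COLOR_BGR2GRAY).astype(float); d=np.gradient(cv2.GaussianBlur(g,(3,1),0),axis=0)
def edge(cols,r0,r1,sgn,z,dd=d):
    P=[]
    for c in cols:
        a=sgn*dd[r0:r1,c]; k=int(np.argmax(a)); P.append(ray(C,(c,r0+k+ (0 if k in(0,len(a)-1) else .5*(a[k-1]-a[k+1])/(a[k-1]-2*a[k]+a[k+1]-1e-9))),z))
    P=np.array(P); k=np.polyfit(P[:,0],P[:,1],1); res=P[:,1]-np.polyval(k,P[:,0]); ok=abs(res)<.002; k=np.polyfit(P[ok,0],P[ok,1],1)
    print('yaw',np.degrees(np.arctan(k[0])),'y@.62',np.polyval(k,.62),ok.sum(),len(P)); return k
kr=edge(range(10,110,4),112,124,-1,.025); kl=edge(range(20,125,4),228,242,1,.025)
print('sep',(np.polyval(kl,.62)-np.polyval(kr,.62))*np.cos(.095),(np.polyval(kl,.62)+np.polyval(kr,.62))/2)
print('tcp',s['tcp_pos'])
# tray near edge profile
for c in (160,230,300,360): print(c,[int(g[r,c]) for r in range(128,170,2)])
# expected pixels of tray right edge
yaw=s['eef_rot'][2]+np.pi/2; ux=np.array([np.cos(yaw),np.sin(yaw),0]);uy=np.array([-ux[1],ux[0],0]); o=np.array(s['tcp_pos']);o[2]-=.0648
for X in(-.08,0,.08): print('exp',proj(C,o+ux*X-uy*.06+[0,0,.006]),proj(C,o+ux*X-uy*.048+[0,0,.018]))
for Y in (-.05,.0): print('end',proj(C,o+ux*.09+uy*Y+[0,0,.006]))
for r in (150,165): print(r,[int(g[r,c]) for c in range(110,150,2)])
E
```

```text
yaw -5.6508955728804215 y@.62 -0.04189053010744144 25 25
yaw -5.837664876133948 y@.62 0.06612979886562852 27 27
sep 0.1075332537251167 0.012119634379093538
tcp [0.4766 0.0396 0.1161]
160 [110, 106, 110, 108, 166, 221, 220, 201, 153, 151, 147, 149, 133, 121, 150, 148, 147, 128, 124, 124, 149]
230 [112, 111, 109, 111, 129, 154, 151, 152, 152, 156, 150, 150, 143, 122, 140, 150, 150, 130, 126, 122, 148]
300 [163, 162, 160, 152, 139, 220, 226, 226, 152, 153, 152, 153, 148, 122, 193, 229, 227, 160, 123, 117, 52]
360 [226, 227, 226, 228, 206, 215, 228, 227, 153, 154, 155, 154, 149, 122, 167, 230, 229, 218, 203, 222, 225]
exp [368.3232 129.8977] [372.8388 149.2545]
exp [257.9165 130.0462] [257.9733 149.4113]
exp [147.4848 130.1948] [143.0808 149.5682]
end [135.6242 144.0413]
end [144.506  207.1805]
150 [152, 158, 158, 156, 153, 155, 155, 158, 156, 158, 161, 155, 157, 156, 148, 149, 150, 147, 150, 148]
165 [157, 158, 158, 158, 157, 157, 158, 158, 158, 159, 166, 223, 221, 118, 115, 119, 121, 123, 124, 122]
```

```bash
python3 - <<'E'
from h import *
s=ctrl.observe(); C=cam('wrist',s); w=cv2.imread('pics/w8.png'); g=cv2.cvtColor(w,cv2.COLOR_BGR2GRAY).astype(int)
yaw=s['eef_rot'][2]+np.pi/2; ux=np.array([np.cos(yaw),np.sin(yaw),0]);uy=np.array([-ux[1],ux[0],0]); o=np.array(s['tcp_pos']);o[2]-=.0648
for X,Y in((.09,-.06),(-.09,-.06),(.09,.06),(-.09,.06)): print('exp',X,Y,proj(C,o+ux*X+uy*Y+[0,0,.006]),proj(C,o+ux*X+uy*Y))
for r in (140,148,156,170,180,235,250): print('L',r,g[r,116:160:2].tolist())
for r in (140,148,156,170,200,230,255): print('R',r,g[r,350:394:2].tolist())
for c in (142,148,154,350,358): print('far',c,g[240:284:2,c].tolist())
for c in (140,180,210,330,370): print('near',c,g[126:146,c].tolist())
E
```

```text
exp 0.09 -0.06 [133.6791 130.2134] [137.1489 129.3553]
exp -0.09 -0.06 [382.1223 129.8791] [378.6107 129.0306]
exp 0.09 0.06 [153.6037 271.855 ] [156.0598 267.7707]
exp -0.09 0.06 [362.3716 271.5437] [359.8759 267.4677]
L 140 [156, 156, 158, 157, 156, 155, 159, 158, 159, 159, 181, 219, 219, 219, 219, 219, 219, 220, 219, 220, 220, 221]
L 148 [157, 159, 158, 159, 157, 157, 155, 157, 158, 156, 156, 149, 150, 145, 148, 149, 151, 149, 148, 150, 148, 149]
L 156 [159, 159, 157, 159, 161, 160, 160, 199, 222, 222, 223, 222, 222, 222, 221, 222, 224, 222, 223, 222, 222, 223]
L 170 [156, 157, 156, 154, 154, 155, 155, 155, 199, 222, 164, 134, 212, 213, 218, 192, 148, 147, 145, 151, 145, 146]
L 180 [157, 157, 155, 155, 155, 156, 158, 154, 159, 221, 222, 118, 113, 114, 127, 149, 149, 150, 147, 148, 150, 149]
L 235 [187, 188, 189, 188, 187, 201, 175, 144, 149, 89, 80, 82, 83, 80, 83, 79, 83, 81, 81, 80, 80, 81]
L 250 [105, 102, 102, 95, 95, 98, 91, 97, 116, 145, 146, 90, 87, 83, 85, 83, 84, 83, 80, 74, 72, 73]
R 140 [228, 229, 228, 229, 228, 228, 228, 228, 227, 228, 227, 227, 229, 227, 227, 223, 219
[... 1098 characters left out ...]
, 232, 231, 231, 92, 52, 52, 53]
far 358 [213, 207, 209, 211, 214, 208, 212, 130, 125, 128, 123, 112, 119, 122, 167, 231, 231, 232, 225, 230, 205, 54]
near 140 [155, 155, 156, 157, 155, 158, 157, 155, 149, 137, 177, 217, 222, 220, 219, 197, 151, 152, 151, 152]
near 180 [109, 108, 110, 109, 110, 111, 112, 107, 110, 115, 158, 211, 223, 207, 160, 150, 149, 151, 152, 153]
near 210 [114, 112, 111, 111, 112, 111, 110, 111, 110, 112, 131, 155, 153, 151, 187, 219, 221, 203, 151, 154]
near 330 [156, 158, 160, 159, 162, 161, 161, 160, 157, 150, 142, 164, 215, 227, 227, 225, 226, 208, 152, 152]
near 370 [227, 228, 228, 229, 230, 231, 230, 231, 231, 231, 207, 155, 213, 229, 227, 228, 227, 226, 226, 206]
```

```bash
python3 - <<'E'
from h import *
s=ctrl.observe(); C=cam('wrist',s)
for z in(.057,):
  a=ray(C,(160,136.2),z-.0005);b=ray(C,(360,136.9),z-.0005)
yaw=np.arctan2(*(a-b)[[1,0]]); print('tray yaw',np.degrees(yaw), 'tool',np.degrees(s['eef_rot'][2])+90)
ux=np.array([np.cos(yaw),np.sin(yaw),0]);uy=np.array([-ux[1],ux[0],0])
dl=((a+b)/2-s['tcp_pos'])@uy+.06; print('shift',dl)
yd=np.radians(-5.7); ex=np.array([np.cos(yd),np.sin(yd)]);ey=np.array([-ex[1],ex[0]])
M=np.array([.62,.0121]); 
# dock origin along x from front edge (top): .4837,.0207 at x=-.12 ; rear
F=np.array([.4837,.0207]); xo=(F-M)@ex+.12; O=M+xo*ex; print('dock O',O,'F lateral',(F-M)@ey)
for X in(-.125,-.1,0,.02): 
  T=O+X*ex-dl*ey; print(X,'tcp target',T,'tool cm',tool(s,[*T,.0728]))
E
```

```text
tray yaw -6.240689605736842 tool -5.9655204719446715
shift 0.00476533968593227
dock O [0.6036 0.0137] F lateral -0.004979803988391447
-0.125 tcp target [0.4787 0.0214] tool cm [ 1.7869 -0.4011  4.3335]
-0.1 tcp target [0.5036 0.0189] tool cm [ 1.7753 -2.9011  4.3325]
0 tcp target [0.6031 0.009 ] tool cm [  1.7289 -12.901    4.3285]
0.02 tcp target [0.623 0.007] tool cm [  1.7197 -14.901    4.3277]
```

```bash
python3 -m handwheel '[0.4,-0.1,0,-0.1,-1, 0.5,-0.1,0.5,-0.1,-1, 0.5,-0.1,0.8,-0.1,-1, 0.4,0,0.8,0,-1, 0,0,0.6,0,-1, 0,0,0.4,0,-1, 0,0,0,0,-1, 0,0,0,0,-1]'; cat > m.py <<'E'
from h import *
import sys
s=ctrl.observe(); C=cam('wrist',s); w=ctrl.camera('wrist'); cv2.imwrite(f'pics/{sys.argv[1]}.png',w)
g=cv2.cvtColor(w,cv2.COLOR_BGR2GRAY).astype(float); d=np.gradient(cv2.GaussianBlur(g,(3,1),0),axis=0)
yaw=s['eef_rot'][2]+np.pi/2; ux=np.array([np.cos(yaw),np.sin(yaw),0]);uy=np.array([-ux[1],ux[0],0])
o=np.array(s['tcp_pos']); o[2]-=.0648
yd=np.radians(-5.7); ex=np.array([np.cos(yd),np.sin(yd),0]);ey=np.array([-ex[1],ex[0],0]); O=np.array([.6036,.0137,0])
print('tcp in dock mm',1000*(o-O)@ex,1000*(o-O)@ey,1000*o[2],'yaw rel dock',np.degrees(yaw-yd),'|F|',np.array(s['ft_force']))
def edge(P0,u,xs,sgn,n,win=9):
    res=[]
    for x in xs:
        c,r=proj(C,P0+u*x); 
        if not(2<c<510 and win<r<383-win): continue
        c=int(round(c)); r=int(round(r)); a=sgn*d[r-win:r+win+1,c]; k=int(np.argmax(a))
        if a[k]<12 or k in(0,2*win): continue
        rr=r-win+k+.5*(a[k-1]-a[k+1])/(a[k-1]-2*a[k]+a[k+1]-1e-9); res.append((x,(ray(C,(c,rr),P0[2])-P0)@n))
    res=np.array(res)
    if len(res)<4: return None
    k=np.polyfit(res[:,0],res[:,1],1); e=res[:,1]-np.polyval(k,res[:,0]); ok=abs(e)<=max(.001,1.5*np.median(abs(e))); k=np.polyfit(res[ok,0],res[ok,1],1)
    return len(res),ok.sum(),'off mm',1000*np.polyval(k,res[ok,0].mean()),'slope deg',np.degrees(k[0])
print('lip R',edge(O-.054*ey+[0,0,.025],ex,np.linspace(0,.1,21),-1,ey))
print('lip L',edge(O+.054*ey+[0,0,.025],ex,np.linspace(0,.1,21),1,ey))
print('tray R edge',edge(o-.0555*uy+[0,0,.006],ux,np.linspace(-.08,.08,33),1,uy))
E
python3 m.py w9
```

```text
clock: 17.32
tcp_pos: [0.4778, 0.0215, 0.085]
eef_rot: [3.141, -0.0, -1.669]
ft_force: [0.0, -0.4, -6.2]
gripper_width: 0.0124
grasp_force: 87.9
tcp in dock mm -125.95491552502934 -4.692333300224439 20.161327159298594 yaw rel dock 0.0872124125230939 |F| [ 0.0327 -0.4139 -6.2311]
lip R (13, np.int64(13), 'off mm', np.float64(-0.06303621226246814), 'slope deg', np.float64(-0.020646550428142507))
lip L (20, np.int64(20), 'off mm', np.float64(-0.5863244330105327), 'slope deg', np.float64(0.1301832636460438))
tray R edge (28, np.int64(27), 'off mm', np.float64(0.22089737004494991), 'slope deg', np.float64(-0.6094758912695932))
```

```bash
python3 -m handwheel '[0,0,0.2,-0.2,-1, 0,0,0.2,-0.2,-1, 0,0,0.2,0,-1, 0,0,0.2,0,-1, 0,0,0.1,0,-1, 0,0,0.1,0,-1, 0,0,0,0,-1, 0,0,0,0,-1]';python3 -m handwheel '[0,0,0.05,0,-1, 0,0,0.05,0,-1, 0,0,0.05,0,-1, 0,0,0.05,0,-1, 0,0,0,0,-1, 0,0,0,0,-1, 0,0,0,0,-1, 0,0,0,0,-1]'
```

```text
clock: 18.03
tcp_pos: [0.478, 0.0215, 0.0753]
eef_rot: [3.141, -0.0, -1.662]
ft_force: [-0.3, 0.2, -6.5]
gripper_width: 0.0125
grasp_force: 87.9
clock: 18.7
tcp_pos: [0.4781, 0.0214, 0.0733]
eef_rot: [-3.142, -0.0, -1.662]
ft_force: [-0.6, -0.8, -6.2]
gripper_width: 0.0123
grasp_force: 87.8
```

```bash
python3 m.py w10
```

```text
tcp in dock mm -125.67906073408827 -4.762081687847426 8.527113031955164 yaw rel dock 0.4853530202465487 |F| [-0.5714 -0.8331 -6.1769]
lip R (11, np.int64(11), 'off mm', np.float64(-0.012729388431592473), 'slope deg', np.float64(-0.12878665745028367))
lip L (17, np.int64(17), 'off mm', np.float64(-0.6570855349021603), 'slope deg', np.float64(-0.00034231461623706786))
tray R edge (28, np.int64(27), 'off mm', np.float64(0.20817108002447332), 'slope deg', np.float64(-0.5815982077668523))
```

```bash
python3 -m handwheel '[0,-0.3,0,0,-1, 0.01,-0.5,0,0,-1, 0,-0.6,0,0,-1, 0.01,-0.6,0,0,-1, 0,-0.6,0,0,-1, 0.01,-0.5,0,0,-1, 0,-0.3,0,0,-1, 0,0,0,0,-1]'; python3 m.py w11
```

```text
clock: 19.42
tcp_pos: [0.5127, 0.018, 0.0732]
eef_rot: [-3.141, -0.0, -1.662]
ft_force: [0.6, 0.2, -6.5]
gripper_width: 0.0126
grasp_force: 87.9
tcp in dock mm -90.84211717361408 -4.742402953236497 8.38414451606069 yaw rel dock 0.4825669203818787 |F| [ 0.5651  0.2314 -6.493 ]
lip R (18, np.int64(18), 'off mm', np.float64(0.06841252826288004), 'slope deg', np.float64(0.049442621182822125))
lip L (21, np.int64(21), 'off mm', np.float64(-0.5042734491005033), 'slope deg', np.float64(-0.09147786597715521))
tray R edge (33, np.int64(31), 'off mm', np.float64(-0.004711589355290656), 'slope deg', np.float64(-0.8068703807178945))
```

```bash
python3 -m handwheel '[0,-0.4,0,-0.1,-1, 0.01,-0.6,0,-0.1,-1, 0,-0.6,0,0,-1, 0.01,-0.6,0,0,-1, 0,-0.6,0,0,-1, 0.01,-0.6,0,0,-1, 0,-0.5,0,0,-1, 0,0,0,0,-1]'; python3 -m handwheel '[0,-0.4,0,0,-1, 0.01,-0.6,0,0,-1, 0,-0.6,0,0,-1, 0.01,-0.6,0,0,-1, 0,-0.6,0,0,-1, 0.01,-0.6,0,0,-1, 0,-0.5,0,0,-1, 0,0,0,0,-1]'; python3 m.py w12
```

```text
clock: 20.13
tcp_pos: [0.5521, 0.0142, 0.0733]
eef_rot: [-3.141, -0.0, -1.658]
ft_force: [0.8, 0.6, -6.0]
gripper_width: 0.0123
grasp_force: 87.9
clock: 20.8
tcp_pos: [0.5908, 0.0106, 0.0733]
eef_rot: [-3.141, -0.0, -1.658]
ft_force: [1.4, -0.1, -6.4]
gripper_width: 0.0126
grasp_force: 88.0
tcp in dock mm -12.391432384614234 -4.397713086368925 8.455570969365029 yaw rel dock 0.6816769006643024 |F| [ 1.3769 -0.1346 -6.3729]
lip R (19, np.int64(12), 'off mm', np.float64(0.18967553240265636), 'slope deg', np.float64(-0.08324684846525884))
lip L (11, np.int64(7), 'off mm', np.float64(-0.9246514332668176), 'slope deg', np.float64(3.239059821846213))
tray R edge (33, np.int64(32), 'off mm', np.float64(-0.7684995704898296), 'slope deg', np.float64(-1.1616206017686626))
```

```bash
python3 -m handwheel '[0,-0.3,0,0,-1, 0,-0.5,0.02,0,-1, 0.01,-0.5,0.02,0,-1, 0,-0.5,0,0,-1, 0.01,-0.4,0,0,-1, 0,-0.3,0,0,-1, 0,-0.2,0,0,-1, 0,0,0,0,-1]'; python3 -m handwheel '[0,-0.1,0,0,-1, 0,-0.05,0,0,-1, 0,-0.05,0,0,-1, 0,-0.05,0,0,-1, 0,-0.05,0,0,-1, 0,0,0,0,-1, 0,0,0,0,-1, 0,0,0,0,-1]'; python3 m.py w13
```

```text
clock: 21.52
tcp_pos: [0.6169, 0.0081, 0.0729]
eef_rot: [-3.141, -0.0, -1.658]
ft_force: [0.0, -0.1, -6.0]
gripper_width: 0.0124
grasp_force: 88.1
clock: 22.18
tcp_pos: [0.6194, 0.0078, 0.0729]
eef_rot: [-3.142, -0.0, -1.658]
ft_force: [0.0, 0.4, -7.4]
gripper_width: 0.0127
grasp_force: 88.0
tcp in dock mm 16.28298862805676 -4.280183620113809 8.118655718781746 yaw rel dock 0.6890120362141701 |F| [ 0.047   0.409  -7.3956]
lip R (18, np.int64(13), 'off mm', np.float64(0.22057452369368755), 'slope deg', np.float64(0.08552252418597907))
lip L (4, np.int64(4), 'off mm', np.float64(-3.7341295402601458), 'slope deg', np.float64(5.151766660178444))
tray R edge (33, np.int64(33), 'off mm', np.float64(-0.9592146810222585), 'slope deg', np.float64(-1.034446514721516))
```

```bash
python3 -m handwheel '[0,-0.05,0.03,0,-1, 0,-0.05,0.02,0,-1, 0,-0.05,0,0,-1, 0,-0.05,0,0,-1, 0,-0.05,0,0,-1, 0,0,0,0,-1, 0,0,0,0,-1, 0,0,0,0,-1]'; python3 -m handwheel '[0,-0.05,0,0,-1, 0,-0.05,0,0,-1, 0,-0.05,0,0,-1, 0,0,0,0,-1, 0,0,0,0,-1, 0,0,0,0,-1, 0,0,0,0,-1, 0,0,0,0,-1]'
```

```text
clock: 22.9
tcp_pos: [0.6209, 0.0077, 0.0728]
eef_rot: [3.14, 0.0, -1.658]
ft_force: [-7.5, 0.5, 2.4]
gripper_width: 0.0125
grasp_force: 89.5
clock: 23.57
tcp_pos: [0.6211, 0.0079, 0.0728]
eef_rot: [3.138, 0.0, -1.658]
ft_force: [-12.9, 1.8, 7.3]
gripper_width: 0.0125
grasp_force: 90.3
```

```bash
python3 -m handwheel '[0,-0.05,-0.03,0,-1, 0,-0.05,-0.02,0,-1, 0,-0.05,0,0,-1, 0,-0.05,0,0,-1, 0,0,0,0,-1, 0,0,0,0,-1, 0,0,0,0,-1, 0,0,0,0,-1]'; python3 - <<'E'
from h import *
s=ctrl.observe(); C=cam('wrist',s); w=ctrl.camera('wrist'); cv2.imwrite('pics/w14.png',w)
yd=np.radians(-5.7); ex=np.array([np.cos(yd),np.sin(yd),0]);ey=np.array([-ex[1],ex[0],0]); O=np.array([.6036,.0137,0])
yaw=s['eef_rot'][2]+np.pi/2-.0175; ux=np.array([np.cos(yaw),np.sin(yaw),0]);uy=np.array([-ux[1],ux[0],0]); o=np.array(s['tcp_pos'])+.0045*uy;o[2]=.008
for Y in(-.052,-.04,0,.03): print(Y,'nose',proj(C,o+.09*ux+Y*uy+[0,0,.006]),'stop z8',proj(C,O+.11*ex+Y*ey+[0,0,.008]),'z25',proj(C,O+.11*ex+Y*ey+[0,0,.025]))
for Y in(-.051,-.04,-.036,.036):
  c,r=proj(C,o+.09*ux+Y*uy+[0,0,.006]).astype(int); print(Y,r,c-26,[tuple(int(v) for v in w[r,k]) for k in range(c-26,c+14,2)])
E
```

```text
clock: 24.23
tcp_pos: [0.6214, 0.008, 0.073]
eef_rot: [3.135, 0.001, -1.658]
ft_force: [-17.9, 3.4, 10.8]
gripper_width: 0.0124
grasp_force: 90.8
-0.052 nose [136.2108 145.332 ] stop z8 [136.8099 143.8964] z25 [126.7221 147.6805]
-0.04 nose [138.1803 161.3443] stop z8 [138.7978 159.504 ] z25 [129.0717 164.5175]
0 nose [144.2517 210.707 ] stop z8 [144.9387 207.7181] z25 [136.2851 216.2069]
0.03 nose [148.3637 244.1391] stop z8 [149.1086 240.4573] z25 [141.1449 251.0308]
-0.051 146 110 [(217, 223, 225), (159, 113, 86), (158, 110, 84), (159, 111, 82), (158, 110, 84), (158, 110, 83), (156, 109, 81), (156, 107, 80), (112, 85, 72), (94, 75, 67), (88, 73, 67), (88, 74, 65), (83, 71, 64), (91, 81, 77), (129, 130, 123), (134, 134, 129), (130, 131, 127), (129, 131, 125), (134, 134, 131), (133, 132, 127)]
-0.04 161 112 [(217, 226, 229), (158, 111, 86), (158, 109, 85), (158, 113, 86), (156, 108, 82), (158, 107, 82), (158, 108, 82), (160, 111, 84), (120, 89, 73), (117, 108, 101), (223, 222, 218), (218, 218, 213), (131, 132, 127), (128, 132, 125), (128, 130, 125), (167, 167, 162), (144, 146, 141), (144, 145, 139), (146, 149, 145), (144, 145, 139)]
-0.036 166 112 [(221, 230, 232), (193, 179, 167), (157, 109, 85), (156, 109, 82), (156, 109, 84), (156, 108, 80), (159, 110, 82), (159, 110, 82), (151, 105, 79), (94, 76, 70), (193, 194, 188), (223, 223, 219), (121, 122, 116), (134, 135, 131), (145, 145, 140), (145, 145, 139), (143, 143, 139), (129, 128, 125), (129, 129, 124), (126, 128, 123)]
0.036 250 123 [(187, 199, 203), (192, 205, 207), (192, 199, 202), (156, 107, 81), (153, 110, 83), (143, 145, 143), (145, 148, 146), (126, 130, 128), (76, 79, 78), (82, 84, 83), (84, 85, 85), (77, 81, 81), (72, 74, 74), (72, 73, 75), (71, 74, 74), (69, 73, 73), (71, 73, 72), (73, 74, 75), (74, 79, 77), (70, 74, 71)]
```

```bash
python3 -m handwheel '[0,0,-0.05,0,-1, 0,0,-0.05,0,-1, 0,0,-0.03,0,-1, 0,0,0,0,-1, 0,0,0,0,-1, 0,0,0,0,-1, 0,0,0,0,-1, 0,0,0,0,-1]'; python3 - <<'E'
from h import *
s=ctrl.observe(); C=cam('wrist',s); w=ctrl.camera('wrist'); cv2.imwrite('pics/w15.png',w)
yd=np.radians(-5.7); ex=np.array([np.cos(yd),np.sin(yd),0]);ey=np.array([-ex[1],ex[0],0]); O=np.array([.6036,.0137,0])
print(np.degrees(s['eef_rot']),s['ft_torque'],'tcp dock x',(s['tcp_pos']-O)@ex)
D=lambda P:((P-O)@ex*1000).round(1)
# stop-top inner edge (z25?) and rear outer edge; plate/rim nose columns along rows
for r in (143,145,147,149,160,163,166): 
  row=w[r].astype(int); blue=row[:,0]-row[:,2]
  print(r,[(c,int(blue[c]),int(row[c].mean())) for c in range(122,144)] if r in(145,163) else '', )
  b=np.where(blue[100:150]>55)[0]+100; print('   bright blue',b.min(),b.max(),'as z25 dock x',D(ray(C,(b.min()-.5,r),.025)),D(ray(C,(b.max()+.5,r),.025)))
E
```

```text
clock: 24.95
tcp_pos: [0.6217, 0.0079, 0.0735]
eef_rot: [3.135, 0.0, -1.658]
ft_force: [-14.7, 3.4, 2.2]
gripper_width: 0.0127
grasp_force: 89.6
[179.6086   0.0284 -94.9983] [ 0.6481  3.0139 -0.1286] tcp dock x 0.018570160878290883
143 
   bright blue 112 126 as z25 dock x 120.7 110.3
145 [(122, 75, 115), (123, 74, 113), (124, 76, 117), (125, 76, 114), (126, 69, 111), (127, 26, 80), (128, 23, 78), (129, 26, 87), (130, 21, 131), (131, 15, 153), (132, 16, 154), (133, 16, 154), (134, 16, 156), (135, 13, 153), (136, 12, 160), (137, 8, 187), (138, 6, 195), (139, 7, 197), (140, 7, 195), (141, 7, 196), (142, 7, 197), (143, 7, 196)]
   bright blue 113 126 as z25 dock x 120.2 110.5
147 
   bright blue 113 126 as z25 dock x 120.4 110.7
149 
   bright blue 113 126 as z25 dock x 120.6 110.9
160 
   bright blue 115 128 as z25 dock x 120.4 110.5
163 [(122, 75, 117), (123, 77, 116), (124, 76, 116), (125, 75, 116), (126, 76, 116), (127, 75, 117), (128, 72, 111), (129, 48, 94), (130, 24, 79), (131, 19, 88), (132, 10, 150), (133, 4, 220), (134, 4, 221), (135, 4, 216), (136, 6, 151), (137, 3, 111), (138, 4, 121), (139, 0, 120), (140, 2, 121), (141, 4, 122), (142, 2, 126), (143, 6, 168)]
   bright blue 115 128 as z25 dock x 120.7 110.8
166 
   bright blue 116 129 as z25 dock x 120.4 110.4
```

```bash
python3 - <<'E'
from h import *
s=ctrl.observe(); C=cam('wrist',s); w=cv2.imread('pics/w15.png').astype(int)
yd=np.radians(-5.7); ex=np.array([np.cos(yd),np.sin(yd),0]);ey=np.array([-ex[1],ex[0],0]); O=np.array([.6036,.0137,0])+.0006*ex
for Y in(-.056,-.054,-.05):
  for X,z in((-.07,.014),):
    c,r=proj(C,O+X*ex+Y*ey+[0,0,z]); r0=int(round(r)); c0=int(round(c)); print(Y,'home tail at',c,r,'cols',c0-12,w[r0,c0-12:c0+13].mean(1).astype(int).tolist())
for Y in(-.044,-.04,.0,.03):
    c,r=proj(C,O-.07*ex+Y*ey+[0,0,.014]); r0=int(round(r)); c0=int(round(c)); print(Y,'tail',c,r,c0-12,w[r0,c0-12:c0+13].mean(1).astype(int).tolist())
for Y in (-.057,-.053,-.05):
    c,r=proj(C,O+.11*ex+Y*ey+[0,0,.014]); r0=int(round(r)); c0=int(round(c)); print(Y,'nose',c,r,c0-12,[tuple(v) for v in w[r0,c0-12:c0+13].tolist()])
a=proj(C,O-.07*ex-.05*ey+[0,0,.014]);b=proj(C,O-.06*ex-.05*ey+[0,0,.014]);print('px/cm',a-b)
E
```

```text
-0.056 home tail at 377.24471828217213 142.03986586883076 cols 365 [226, 226, 224, 225, 225, 225, 225, 225, 225, 224, 224, 225, 224, 225, 224, 179, 157, 155, 155, 159, 157, 157, 159, 157, 157]
-0.054 home tail at 376.8434155428717 144.74702847664113 cols 365 [152, 148, 151, 150, 150, 153, 148, 149, 150, 149, 152, 149, 150, 148, 148, 159, 156, 156, 159, 157, 159, 156, 159, 156, 159]
-0.05 home tail at 376.0482284589397 150.111309676386 cols 364 [151, 150, 152, 153, 151, 150, 153, 150, 149, 152, 150, 150, 158, 186, 181, 152, 159, 159, 157, 157, 156, 157, 158, 155, 158]
-0.044 tail 374.87365412244435 158.03491301235724 363 [226, 227, 226, 226, 227, 226, 227, 227, 227, 228, 227, 228, 228, 227, 226, 227, 227, 228, 226, 226, 226, 227, 224, 186, 157]
-0.04 tail 374.102484295412 163.23717533345098 362 [203, 205, 204, 204, 203, 206, 206, 203, 204, 196, 141, 137, 130, 128, 129, 131, 130, 125, 149, 220, 225, 224, 223, 202, 158]
0.0 tail 366.8761123546136 211.98581817194827 355 [52, 52, 50, 50, 50, 54, 80, 171, 207, 208, 198, 120, 104, 106, 110, 107, 106, 111, 158, 224, 223, 221, 205, 158, 157]

[... 863 characters left out ...]
14, 213, 204), (215, 214, 206), (214, 213, 202), (215, 215, 206), (215, 215, 207), (222, 223, 218), (222, 223, 218), (223, 223, 218), (222, 222, 217), (221, 223, 217), (224, 224, 220), (222, 223, 218), (224, 224, 220), (223, 224, 219)]
-0.05 nose 133.7416093286886 147.75942630135572 122 [(158, 109, 84), (158, 110, 83), (157, 108, 83), (159, 112, 83), (151, 104, 77), (116, 85, 69), (94, 77, 67), (94, 80, 71), (96, 78, 69), (96, 77, 70), (93, 74, 64), (89, 73, 63), (90, 75, 67), (88, 74, 64), (85, 70, 63), (90, 78, 71), (118, 112, 108), (126, 127, 123), (127, 128, 123), (129, 128, 123), (125, 125, 121), (124, 125, 121), (130, 130, 125), (129, 128, 123), (127, 127, 121)]
px/cm [13.3467  0.1295]
```

```bash
python3 - <<'E'
from h import *
s=dict(tcp_pos=np.array([.4766,.0396,.1161]),eef_rot=np.radians([179.9688,-.0173,-95.917])); C=cam('wrist',s); w=cv2.imread('pics/w8.png').astype(int)
yd=np.radians(-5.7); ex=np.array([np.cos(yd),np.sin(yd),0]);ey=np.array([-ex[1],ex[0],0]); O=np.array([.6036,.0137,0])
D=lambda u,z:(ray(C,u,z)-O)@np.c_[ex,ey]*1000
for r in (90,100,110,120):
  g=w[r].mean(1); c=235+np.argmax(np.diff(cv2.GaussianBlur(g[None],(3,1),0)[0])[235:265]); print('front',r,c+.5,D((c+.5,r),.008),g[c-4:c+6].astype(int).tolist())
for r in (111,114,117):
  g=w[r].mean(1); c=110+np.argmin(np.diff(g)[110:160]); print('lip end',r,c+.5,D((c+.5,r),.025),g[c-4:c+6].astype(int).tolist())
for r in (245,250,254):
  g=w[r]; print('stop',r,[tuple(v) for v in g[2:30:3].tolist()])
t=cv2.imread('pics/top0.png').astype(int); C=cam('top')
for c in (240,246,252):
  b=t[:,c,0]-t[:,c,2]; print(c,[(r,int(b[r]),int(t[r,c].mean())) for r in range(134,148)], [ (z,((ray(C,(c,140.5),z)-O)@ex*1000).round(1)) for z in(.025,.03)])
for c in (232,240,248):
  g=t[200:222,c].mean(1); k=200+np.argmax(np.diff(g)); print('front',c,k+.5,((ray(C,(c,k+.5),.008)-O)@ex*1000).round(1),g.astype(int).tolist())
E
```

```text
front 90 249.5 [-122.1865  -75.7347] [112, 111, 109, 104, 120, 150, 152, 153, 153, 156]
front 100 249.5 [-122.0713  -67.5284] [112, 111, 110, 110, 122, 154, 154, 155, 155, 152]
front 110 249.5 [-121.9537  -59.1412] [111, 111, 111, 111, 111, 152, 154, 156, 154, 157]
front 120 249.5 [-121.8334  -50.5671] [111, 113, 110, 111, 105, 148, 145, 147, 150, 150]
lip end 111 133.5 [-26.915  -59.4182] [222, 224, 223, 224, 216, 120, 119, 133, 142, 141]
lip end 114 133.5 [-26.5646 -57.0367] [223, 224, 222, 224, 217, 153, 118, 123, 144, 149]
lip end 117 134.5 [-27.0402 -54.635 ] [226, 226, 225, 224, 207, 120, 127, 147, 157, 154]
stop 245 [(154, 99, 62), (156, 99, 64), (97, 67, 48), (85, 63, 50), (154, 102, 68), (155, 101, 65), (155, 101, 66), (154, 102, 67), (156, 104, 70), (156, 103, 68)]
stop 250 [(153, 98, 62), (154, 99, 63), (155, 100, 67), (82, 61, 49), (143, 92, 61), (156, 101, 67), (151, 101, 72), (106, 105, 100), (110, 100, 93), (157, 103, 70)]
stop 254 [(153, 96, 63), (153, 97, 60), (153, 96, 62), (95, 68, 52), (88, 63, 48), (144, 96, 67), (142, 95, 64), (143, 95, 67), (145, 97, 66), (144,
[... 495 characters left out ...]
9)] [(0.025, np.float64(114.1)), (0.03, np.float64(112.5))]
252 [(134, -9, 134), (135, -9, 133), (136, -9, 136), (137, -9, 133), (138, -5, 123), (139, 8, 105), (140, 28, 83), (141, 40, 70), (142, 28, 62), (143, 18, 57), (144, 9, 70), (145, 7, 80), (146, 5, 90), (147, 3, 88)] [(0.025, np.float64(116.0)), (0.03, np.float64(114.4))]
front 232 209.5 -119.3 [91, 89, 89, 92, 93, 91, 91, 91, 94, 96, 111, 125, 135, 134, 137, 136, 137, 137, 136, 138, 137, 135]
front 240 210.5 -120.1 [92, 90, 91, 91, 92, 94, 95, 94, 91, 94, 98, 118, 135, 143, 142, 140, 140, 138, 139, 138, 138, 138]
front 248 211.5 -120.8 [92, 96, 91, 91, 90, 92, 94, 91, 96, 94, 91, 97, 114, 131, 139, 139, 138, 143, 142, 140, 140, 139]
```

Measured against the lip ends and the plate front, the dock origin sits 1.9 mm closer than assumed. With the hard axial contact, that puts the tray home at the stop. I will relax the push and release.

```bash
python3 -m handwheel '[0,0.08,0,0,-1, 0,0.08,0,0,-1, 0,0.08,0,0,-1, 0,0.08,0,0,-1, 0,0,0,0,-1, 0,0,0,0,-1, 0,0,0,0,-1, 0,0,0,0,-1]'
```

```text
clock: 25.67
tcp_pos: [0.6216, 0.0077, 0.0738]
eef_rot: [3.14, -0.0, -1.658]
ft_force: [-4.5, 1.4, -8.0]
gripper_width: 0.0124
grasp_force: 88.0
```

```bash
python3 -m handwheel '[0,0.02,0.03,0,-1, 0,0,0.03,0,-1, 0,0,0.03,0,-1, 0,0,0.03,0,-1, 0,0,0,0,-1, 0,0,0,0,-1, 0,0,0,0,-1, 0,0,0,0,-1]'
```

```text
clock: 26.33
tcp_pos: [0.6214, 0.0079, 0.0733]
eef_rot: [3.141, 0.0, -1.658]
ft_force: [-7.7, 4.0, -3.5]
gripper_width: 0.0127
grasp_force: 88.6
```

```bash
python3 -m handwheel '[0,0,0.03,0,-1, 0,0,0,0,-0.8, 0,0,0,0,-0.6, 0,0,0,0,-0.3, 0,0,0,0,0, 0,0,0,0,0.3, 0,0,0,0,0.6, 0,0,0,0,0.6]' 20; python3 -m handwheel '[0,0,-0.5,0,0.6, 0,0,-1,0,0.6, 0,0,-2,0,0.6, 0,0,-2.5,0,0.6, 0,0,-2.5,0,0.6, 0,0,-2.5,0,0.6, 0,0,-1.5,0,0.6, 0,0,0,0,0.6]'; python3 - <<'E'
from h import *
s=ctrl.observe(); C=cam('wrist',s); im=ctrl.camera('wrist'); cv2.imwrite('pics/w16.png',im); w=im.astype(int)
yd=np.radians(-5.7); ex=np.array([np.cos(yd),np.sin(yd),0]);ey=np.array([-ex[1],ex[0],0]); O=np.array([.6036,.0137,0])-.0019*ex
for Y in(-.058,-.056):
    c,r=proj(C,O-.07*ex+Y*ey+[0,0,.014]); r0=int(round(r)); c0=int(round(c)); print(Y,'home tail',c,r,c0-8,w[r0,c0-8:c0+9].mean(1).astype(int).tolist())
# tub & dies: blobs of brass and steel
H,S,V=cv2.split(cv2.cvtColor(im,cv2.COLOR_BGR2HSV))
D=lambda u,z:((ray(C,u,z)-O)@np.c_[ex,ey]*1000).round(1)
for c,t in blobs((H>10)&(H<28)&(S>90)&(V>80),25): print('brass',c,t[4],'z20',D(c,.02),'z50',D(c,.05))
print('expect tub (71,0), dies (-25,0)')
E
```

```text
clock: 27.0
tcp_pos: [0.6226, 0.0075, 0.0731]
eef_rot: [-3.14, -0.0, -1.658]
ft_force: [0.3, -0.4, 0.6]
gripper_width: 0.0683
grasp_force: 0.0
clock: 27.67
tcp_pos: [0.6238, 0.0076, 0.2026]
eef_rot: [-3.135, 0.001, -1.658]
ft_force: [-0.2, 1.3, -0.4]
gripper_width: 0.068
grasp_force: 0.0
-0.058 home tail 337.51821610606294 124.40573462157367 330 [205, 205, 202, 200, 199, 198, 191, 143, 147, 149, 146, 145, 147, 145, 146, 146, 146]
-0.056 home tail 337.34451885621155 126.13305439569736 329 [217, 218, 218, 217, 216, 217, 217, 212, 142, 147, 150, 147, 147, 150, 148, 151, 146]
brass [  7.8 148.7] 163 z20 [325.  -25.5] z50 [297.1 -31. ]
brass [216.5 175.3] 1050 z20 [74.7  4.5] z50 [69.9 -3.7]
brass [301.5 161. ] 83 z20 [-29.2 -14.7] z50 [-24.3 -21.2]
brass [ 10.1 167.7] 257 z20 [328.7  -2. ] z50 [300.4  -9.6]
brass [ 13.7 185.1] 302 z20 [330.3  20.5] z50 [301.9  10.7]
brass [ 16.7 202.5] 365 z20 [332.8  44. ] z50 [304.1  32. ]
brass [299.4 198.5] 74 z20 [-29.5  33.7] z50 [-24.6  22.7]
brass [ 19.2 218.6] 396 z20 [335.5  66.6] z50 [306.6  52.5]
brass [201.4 322.4] 507 z20 [105.6 233.4] z50 [ 98.  203.9]
expect tub (71,0), dies (-25,0)
```

```bash
python3 -m handwheel '[0,0,0,0,0.6, 0,0,0,0,0.6, 0,0,0,0,0.6, 0,0,0,0,0.6, 0,0,0,0,0.6, 0,0,0,0,0.6, 0,0,0,0,0.6, 0,0,0,0,0.6]'; python3 -c "
from bench import ctrl; print(ctrl.job_done())"
```

```text
clock: 28.38
tcp_pos: [0.622, 0.0076, 0.1976]
eef_rot: [3.141, -0.0, -1.658]
ft_force: [-0.7, 0.9, -0.5]
gripper_width: 0.0686
grasp_force: 0.0
the job is handed in; nothing more can be done
None
```

The job is handed in at about 28 s: the lid stands knob up on the cork mat, about 4 mm off centre; the tray is under the lips, within about 1 mm of home against the rear stop by the last camera check, with tub and die block in place.

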